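# Put the sanding kit back into its foam inserts

## Robot

A 6-joint arm with a two-finger parallel gripper is mounted at the origin on a cart in front of the work surface, level with it; the furniture and walls round the work are solid. World frame = base frame: x ahead of the robot, y to its left, z up, the work surface at z = 0. Lengths are in m, angles in rad, forces in N, time in s.
With the tool pointing down it reaches from about 0.35 to 0.975 m from the base axis. Payload 4.9 kg.
Tool frame: the origin (TCP) lies at the very end of the fingers, on their centre line; the grasp point (between the pads) lies ctrl.grip_point_offset behind it (ctrl.grip_point_offset is the distance from the TCP to the grasp point, in m); z points along the fingers, y is the line along which they close (so a half turn about z gives the same grasp; the last joint's range is limited). The gripper opens to 85 mm and grips with 20 to 120 N. Pads are 22 mm wide; open, the fingers measure 114 mm over their backs; the gripper's body (76 mm by 85 mm) begins 54 mm behind the grasp point. The pads swing forward as they close: fully open they stand 13 mm farther back than shut.
Start: joints at [1.08, 0.053, 1.613, -0, 1.476, -0.119], TCP at [0.227, 0.582, 0.231] pointing down, gripper open.
Joint ranges: [-3.01, 3.01], [-1.01, 2.22], [0.06, 2.58], [-1.02, 4.17], [0.09, 2.62], [-3.14, 3.14]. Speed limits (rad/s): [2.57, 2.57, 3.14, 3.14, 3.14, 3.14].

## Interface

Orientations are given as a rotation vector (axis times angle).
In Python, from station import ctrl gives the robot as it stands. The module is installed in compiled form; this text tells all that it offers.
- The arm moves only by the tool drive_tool, never from a script. Its argument "steps" is a list of rows, each an object with "translation": the shift along the tool's x, y, z normalised to -1 to 1, where 1 is 4 cm, a list of three; "angular": the turn, a rotation vector about the tool's x, y, z normalised to -1 to 1, where 1 is 8 degrees, a list of three; "gripper": the opening, from 0 (shut) to 1 (fully open). In form: [{"translation": [dx, dy, dz], "angular": [wx, wy, wz], "gripper": gripper}, ...]. A call has 1 to 8 rows; each row shifts and turns the commanded pose from where the row before left it, along the tool's axes as they then stand; what a row does not reach is not made up. A row lasts 1/8 s, in which the tool goes at most 62.5 mm and 10.7 degrees, less where a joint would pass 70% of its speed; a pose out of reach is approached as far as the arm can. A call with a number of a shift or a turn outside -1 to 1 is refused whole. A call with a gripper value outside its range is refused whole. The fingers move at their own pace and stop on an object; "force" is the grip in N (left out, the last holds). Time passes only in rows, so rows that do not move let the fingers close. It gives the time, the measured TCP pose, the force, the opening and the grip force at its end, in the units of the state.
- ctrl.get_obs(): the state, without advancing time (a new reading comes with each control period).
- ctrl.get_image(name): name is "side" or "top"; returns a dict with "color" (480x640x3 uint8, red, green, blue), "depth" (480x640 float32, m along the optical axis (not along the pixel's ray), 0 where there is no reading), "fx", "fy", "cx", "cy" (pixels), "k1" (the pictures are not rectified: a ray, as slopes to the right and down, at radius r is drawn at 1 + k1 r^2 times it, then the intrinsics apply), "R" (3x3) and "t" (3): a world point X has camera coordinates R X + t. Camera axes: x right, y down, z forward; pixel columns grow to the right and rows downward; lengths in m; the calibration is good to about 2 mm. A picture is of the moment at which its call begins.
- ctrl.finish_job(): hands the job in; it is judged then, once.
The state is a dict: "t": time; "q": joint angles; "dq": joint speeds; "effort": joint torques, N m; "tool_pos": TCP position; "tool_rot": TCP orientation; "contact_force": force on the tool from outside, world axes, zero at the start; "wrist_torque": the same for the moment, N m; "opening": finger opening in m; "grip_force": force on a finger pad.
Only numpy, scipy, OpenCV 4.12 (cv2) and the standard library are available. Lean on these libraries where they do the work, as an engineer would, in place of code of your own. Each camera call takes 0.05 s, during which the arm holds its last target. There are 200 camera calls.

## Task

Sanding is done: pick out the four sanding things lying along the front of the bench (red dome, red oval sander, yellow pad, blue block) and put each back into the foam insert whose recess has its shape and colour, lying flat on its sole at the bottom of the recess and along it. Leave the green tape and the jar of screws where they are.

Things in the scene. Friction and masses are not known exactly. Their poses are not given: they have to be found in the camera images.
- red_dome: Red rubber sanding dome, round, 67 mm across and 43 mm high, flat sole down, no long side (a second red pad far to the left, by the papers, is not part of the job). Origin: centre of its underside; z up. Can be gripped across any diameter with the fingertips about 15 mm above its sole. Starts at the front of the bench.
- red_oval_sander: Red rubber hand sander, oval: 65 mm wide along its x, 102 mm long along its y, 32 mm high, rounded top, flat sole down. Origin: centre of its underside; z up. Can be gripped across its width with the fingertips about 11 mm above its sole. Starts at the front of the bench, its length roughly towards the robot.
- yellow_pad: Small yellow rubbing pad, a plain bar 26 mm wide (x), 60 mm long (y), 14 mm high. Origin: centre of its underside; z up. When it lies in its recess its upper 9 mm stand above the foam, so grip it with the fingertips about 8 mm above its underside to keep them off the foam. Starts at the front of the bench, its length roughly towards the robot.
- blue_block: Blue hand sanding block: base 60 mm wide (x), 90 mm long (y), 16 mm high, with a grip bar along its middle, 26 mm wide (x), 78 mm long (y), from 24 to 44 mm above the sole (neck below it 22 mm wide). Best gripped across the bar, fingertips about 19 mm above the sole. Origin: centre of its underside; z up. Starts at the front of the bench, its length roughly towards the robot.
- round_insert: Fixed dark foam insert on the bench, 8 mm thick, with one recess 5 mm deep (recess floor 3 mm above the bench) in its centre. Origin: centre of its underside, right under the recess centre; z up. Plate 99 x 99 mm, round recess 83 mm across with a round red silhouette on its floor: home of the red dome.
- oval_insert: Fixed dark foam insert on the bench, 8 mm thick, with one recess 5 mm deep (recess floor 3 mm above the bench) in its centre. Origin: centre of its underside, right under the recess centre; z up. Plate 97 mm (x) by 134 mm (y); oblong recess 81 mm (x) by 118 mm (y) with an oval red silhouette: home of the red oval sander, its length along the insert's y (either way round).
- small_insert: Fixed dark foam insert on the bench, 8 mm thick, with one recess 5 mm deep (recess floor 3 mm above the bench) in its centre. Origin: centre of its underside, right under the recess centre; z up. Plate 62 mm (x) by 96 mm (y); recess 42 mm (x) by 76 mm (y) with a yellow bar-shaped silhouette: home of the yellow pad, its length along the insert's y (either way round).
- block_insert: Fixed dark foam insert on the bench, 8 mm thick, with one recess 5 mm deep (recess floor 3 mm above the bench) in its centre. Origin: centre of its underside, right under the recess centre; z up. Plate 92 mm (x) by 122 mm (y); recess 76 mm (x) by 106 mm (y) with a blue rectangular silhouette: home of the blue sanding block, its length along the insert's y (either way round).
- green_tape: Roll of green tape lying flat, ring 73 mm across, 18 mm high, origin at the centre of its underside. Not a sanding thing: leave it where it lies.
- screw_jar: White jar of screws with a grey lid, 60 mm across, 73 mm high, origin at the centre of its underside. Not a sanding thing: leave it where it stands.
Things that resemble listed ones, but are neither listed nor needed, are in the scene too. There is more than one size of the red_oval_sander; the one meant has the size given above.

How it is judged:
By the outcome, as a careful person would: the job done as asked, in the order asked, and still so for the second after the job is handed in, with the robot touching nothing.
It also fails if it takes over 102 s, if anything falls off the work surface, if the arm or the gripper's body presses on something with over 40 N, if the wrist force passes 120 N, or if a joint passes its speed limit or range.

## Working session

There is one attempt and no reset: what is moved stays moved. The work goes in short steps, Python scripts to look and compute and a tool call to move; the robot and the scene stay as the last step left them, time stands still between calls to the robot, and variables do not carry over. Pictures are saved under pics/ and viewed, at most 14 in all, crops included, and the job is handed in when it is done.

Besides the shell and the picture viewer there is one more tool, called after ">>>" as name([rows], argument=value, ...), one row to a line, values as JSON. drive_tool: Moves the arm, as the interface text tells. Its arguments: {"type":"object","properties":{"steps":{"type":"array"},"force":{"type":"number"}},"required":["steps"]}

```bash
mkdir -p pics; python3 - <<'E'
from station import ctrl
import cv2,numpy as np
print(ctrl.get_obs(),ctrl.grip_point_offset)
for n in("top","side"):
    i=ctrl.get_image(n);cv2.imwrite(f"pics/{n}0.png",i["color"][:,:,::-1]);np.savez(f"{n}0.npz",**i)
    print(n,i["fx"],i["fy"],i["cx"],i["cy"],i["k1"],i["R"],i["t"])
E
```

```text
{'t': 0.0, 'q': array([ 1.07999806e+00,  5.33646424e-02,  1.61431440e+00,  3.44404795e-05,
        1.47600397e+00, -1.19001351e-01]), 'dq': array([-0.00162365, -0.00190912,  0.00090625, -0.00175455,  0.0034627 ,
        0.00015029]), 'effort': array([ 4.04828188e-04, -3.93681443e+01, -3.70176530e+01, -8.19133834e-05,
        6.91575115e-03, -1.98901887e-05]), 'tool_pos': array([0.22674782, 0.58173964, 0.23004602]), 'tool_rot': array([-0.58054204, -3.08681353,  0.00311525]), 'contact_force': array([-0.02810871,  0.28737587, -0.81670538]), 'wrist_torque': array([-0.05644651,  0.05675201, -0.02444267]), 'grip_force': 0.0, 'opening': 0.08551922077565216} 0.0187
top 449.46123678440824 449.46123678440824 319.4147170623612 233.2662693109384 -0.1096048234329205 [[-0.00725757 -0.99991377  0.01094422]
 [-0.99606636  0.00626221 -0.08838881]
 [ 0.08831266 -0.01154266 -0.99602592]] [0.04357684 0.52414622 1.31249555]
side 507.41146456574694 507.41146456574694 318.50917316134263 246.6850706858326 -0.006475648552161775 [[-0.99994868 -0.00967919 -0.00299106]
 [-0.00302616  0.56714323 -0.82361362]
 [ 0.00966827 -0.82356231 -0.56714341]] [ 0.53121228 -0.01576713  1.28772035]
```

View pics/top0.png

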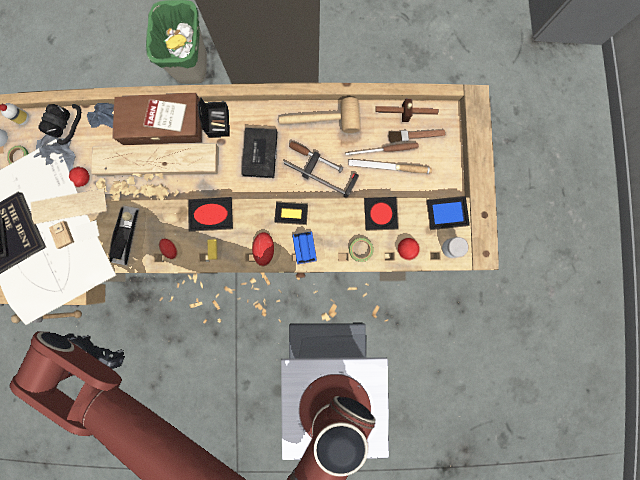

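View pics/side0.png

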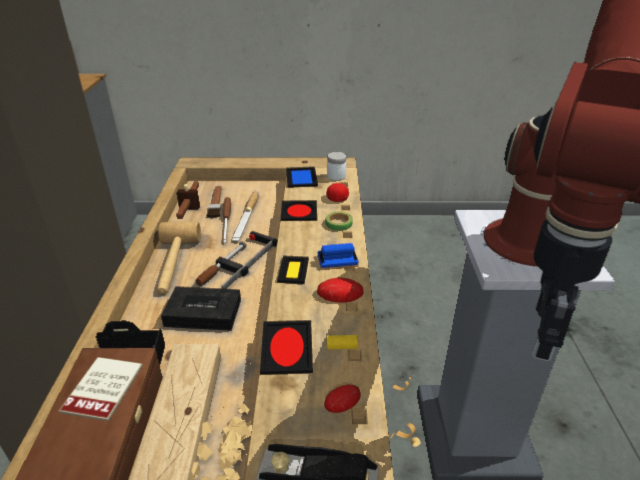

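Top view: the red candidates are the oval at (263,248), a smaller oval at (167,248), the dome at (408,248) and the far-left pad at (79,177). Also yellow pad (212,249) and blue block (305,247). The inserts are oval (210,214), small (291,213), round (381,213) and block (448,213). By the description I want the oval at 263 and the dome at 408. The measured sizes and a crop should confirm that.

```bash
cat > h.py <<'E'
import cv2,numpy as np
def rays(i,px):
    K=np.array([[i["fx"],0,i["cx"]],[0,i["fy"],i["cy"]],[0,0,1.]])
    # model: drawn = (1+k1 r^2)*ray -> cv2 distortion
    u=cv2.undistortPointsIter(np.float64(px).reshape(-1,1,2),K,np.array([float(i["k1"]),0,0,0]),None,None,(3,50,1e-10)).reshape(-1,2)
    return np.c_[u,np.ones(len(u))]
def plane(i,px,z):
    d=rays(i,px)@i["R"]; c=-i["R"].T@i["t"]
    return c+d*((z-c[2])/d[:,2])[:,None]
def cloud(i,m):
    v,u=np.nonzero(m&(i["depth"]>0)); p=rays(i,np.c_[u,v])*i["depth"][v,u][:,None]
    return (p-i["t"])@i["R"]
def masks(i):
    h=cv2.cvtColor(i["color"],cv2.COLOR_RGB2HSV);H,S,V=cv2.split(h)
    g=(S>150)&(V>60)
    return dict(red=g&((H<6)|(H>172)),yellow=g&(H>22)&(H<33),blue=g&(H>100)&(H<125))
def blobs(i,box=None,amin=60):
    for c,m in masks(i).items():
        n,L,st,ce=cv2.connectedComponentsWithStats(m.astype(np.uint8))
        for k in range(1,n):
            if st[k,4]>=amin and (box is None or (box[0]<ce[k][0]<box[2] and box[1]<ce[k][1]<box[3])): yield c,ce[k],L==k
def rect(i,m,z):
    c=max(cv2.findContours(m.astype(np.uint8),cv2.RETR_EXTERNAL,cv2.CHAIN_APPROX_NONE)[0],key=len).reshape(-1,2)
    P=plane(i,c,z)[:,:2]
    (x,y),(w,h),a=cv2.minAreaRect(np.float32(P*1000))
    if w<h: w,h,a=h,w,a+90
    return np.array([x,y,w,h,(a+90)%180-90]) # mm, long side angle from world x, deg
E
python3 - <<'E'
from h import *
np.set_printoptions(precision=1,suppress=True)
for n in("top","side"):
    i=dict(np.load(n+"0.npz"));print(n)
    bx=(50,160,480,270) if n=="top" else (250,150,380,420)
    for c,ce,m in blobs(i,bx):
        p=cloud(i,m)*1000
        print(c,ce,m.sum(),"z",np.percentile(p[:,2],[5,50,97]),"mean",p[:,:2].mean(0),"r0",rect(i,m,0.003),"r10",rect(i,m,.012)[:2])
i=dict(np.load("top0.npz"))
cv2.imwrite("pics/crop0.png",cv2.resize(i["color"][190:280,140:480,::-1],None,fx=2.35,fy=2.35,interpolation=cv2.INTER_CUBIC))
E
```

```text
top
red [ 78.8 176.2] 293 z [-23.7  -6.1   1.9] mean [713.7 801.5] r0 [712.4 794.2  67.5  57.5  42.7] r10 [710.4 789.3]
red [380.9 213.2] 386 z [0.5 4.7 9.6] mean [ 586.2 -147.2] r0 [ 586.2 -148.6   66.6   65.5   44.3] r10 [ 585.  -147.3]
red [210.2 213.9] 569 z [-0.   4.7 10. ] mean [587.3 371. ] r0 [587.2 370.6 101.6  61.3  89.6] r10 [586.  368.5]
red [262.9 248.7] 533 z [18.1 28.4 35. ] mean [479.4 207.4] r0 [479.9 211.4  96.4  63.3   0.1] r10 [479.4 210.3]
red [167.6 248.2] 240 z [12.4 19.4 25.4] mean [482.7 495.6] r0 [483.3 501.6  66.4  42.4  27.8] r10 [482.8 498.6]
red [408.  248.3] 354 z [20.9 37.1 45.9] mean [ 477.1 -221.2] r0 [ 478.3 -228.1   63.7   61.2   -1.2] r10 [ 477.8 -226.2]
blue [447.6 212.5] 581 z [-0.   4.4  9.9] mean [ 587.6 -353.5] r0 [ 587.7 -354.    91.8   61.3  -84.4] r10 [ 586.5 -351.3]
blue [304.  247.1] 521 z [13.8 19.9 49. ] mean [483.2  85.8] r0 [484.6  86.2  88.6  59.5   8.4] r10 [484.1  86. ]
side
red [337.4 192.1] 330 z [ 6.5 28.2 42.1] mean [ 479.4 -205.2] r0 [ 477.6 -251.3  111.3   61.9   89.8] r10 [ 478.2 -234.7]
red [298.8 210.2] 269 z [0.1 2.6 6. 
[... 183 characters left out ...]
482.9 211.8]
red [286.5 346.5] 1075 z [0.6 2.5 5. ] mean [589.6 375. ] r0 [589.9 373.8 104.2  64.4 -88. ] r10 [589.  382.6]
red [342.  398.3] 736 z [ 5.8 17.  21.6] mean [486.2 508.8] r0 [485.2 497.8  71.4  47.5  32.1] r10 [485.6 505. ]
yellow [292.9 269.3] 192 z [0.2 2.4 4.8] mean [589.8 127.6] r0 [589.9 127.1  63.   27.5  85.5] r10 [589. 139.]
yellow [341.8 341.6] 433 z [ 1.6 12.2 15.1] mean [482.7 369.7] r0 [482.4 362.9  61.2  37.9   0.4] r10 [482.9 371.9]
blue [301.2 176.8] 298 z [-0.1  2.7  8.7] mean [ 588.6 -348.4] r0 [ 588.6 -350.1  101.8   63.5  -84.5] r10 [ 587.7 -332.2]
blue [337.7 255.3] 704 z [ 8.7 21.  44.1] mean [484.9 102.4] r0 [486.1  68.9  90.8  89.2   8.7] r10 [486.5  81.6]
```

View pics/crop0.png

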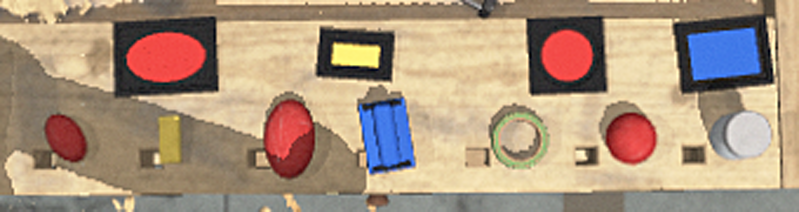

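The crop confirms the choice. The large oval (263,248) measures about 99x66 mm, while the small one (167,248) is about 69x45, a decoy. The bench dome is at (408,248). Next: the yellows in the top view, the tape and jar, and the rail height behind the inserts.

```bash
python3 - <<'E'
from h import *
np.set_printoptions(precision=1,suppress=True)
i=dict(np.load("top0.npz"))
H,S,V=cv2.split(cv2.cvtColor(i["color"],cv2.COLOR_RGB2HSV))
print(H[249,212],S[249,212],V[249,212],H[213,291],S[213,291],V[213,291],H[235,212],S[240,225],V[240,225])
m=((H>20)&(H<36)&(S>140)&(V>60)).astype(np.uint8)
n,L,st,ce=cv2.connectedComponentsWithStats(m)
for k in range(1,n):
    if st[k,4]>60 and 190<ce[k][1]<270: print("yel",ce[k],st[k,4],rect(i,L==k,.003),rect(i,L==k,.012))
d=((V<60)).astype(np.uint8)  # dark plates
n,L,st,ce=cv2.connectedComponentsWithStats(d)
for k in range(1,n):
    if st[k,4]>150 and 195<ce[k][1]<230 and ce[k][0]>180: print("plate",ce[k],rect(i,L==k,.008))
for n in("top","side"):
    j=dict(np.load(n+"0.npz"));P=cloud(j,np.ones((480,640),bool))*1000
    for y in(370,127,-148,-353):
        print(n,y,[int(np.median(P[(abs(P[:,0]-x)<6)&(abs(P[:,1]-y)<45)][:,2])) for x in range(620,700,10) if ((abs(P[:,0]-x)<6)&(abs(P[:,1]-y)<45)).any()])
for c in((360,249),(456,246)): print(c,plane(i,[c],.02 if c[0]<400 else .07)*1000)
E
```

```text
24 148 188 28 127 254 17 70 225
yel [211.9 249.1] 164 [480.6 364.4  54.8  24.4   0.7] [480.1 362.3  54.4  24.3   0.7]
plate [209.9 213.3] [588.  370.8 132.   95.1 -87.1]
plate [380.5 212.8] [ 586.9 -145.9   96.5   96.3  -88.2]
plate [447.3 212.2] [ 587.2 -352.6  121.7   90.8  -84.6]
plate [290.7 212.7] [588.6 125.8  94.4  59.2  85.6]
top 370 [3, 7, 8, -43, -42, -42, -42, -42]
top 127 [4, 1, -43, -43, -43, -43, -43, -42]
top -148 [7, 8, 5, -43, -43, -42, -42, -43]
top -353 [4, 8, 0, -42, -43, -43, -43, -42]
side 370 [2, 3, 6, -45, -45, -44, -44, -45]
side 127 [6, -1, -3, -44, -44, -44, -45, -45]
side -148 [4, 6, 5, -44, -45, -45, -44, -44]
side -353 [2, 6, -2, -45, -44, -45, -45, -45]
(360, 249) [[476.9 -80.4  20. ]]
(456, 246) [[ 480.7 -355.1   70. ]]
```

Measurements agree with the given sizes, and there is only a recessed tray behind the inserts. Dome first: hover at (0.478,-0.226) with the fingers closing along y.

>>> drive_tool([
  {"translation": [0, 0, 0], "angular": [0, 0, -0.9], "gripper": 1},
  {"translation": [0, 0, 0], "angular": [0, 0, -0.9], "gripper": 1},
  {"translation": [0, 0, 0], "angular": [0, 0, -0.86], "gripper": 1},
  {"translation": [-0.3, -1, 0], "angular": [0, 0, 0], "gripper": 1},
  {"translation": [-0.3, -1, 0], "angular": [0, 0, 0], "gripper": 1},
  {"translation": [-0.3, -1, 0], "angular": [0, 0, 0], "gripper": 1},
  {"translation": [-0.3, -1, 0], "angular": [0, 0, 0], "gripper": 1},
  {"translation": [-0.3, -1, 0], "angular": [0, 0, 0], "gripper": 1},
], force=40)

```text
t: 1.1
tool_pos: [0.287, 0.3808, 0.2307]
tool_rot: [-0.0, -3.141, 0.001]
contact_force: [-0.1, -0.6, 0.6]
opening: 0.0855
grip_force: 0.0
```

>>> drive_tool([
  {"translation": [-0.3, -1, 0], "angular": [0, 0, 0], "gripper": 1},
  {"translation": [-0.3, -1, 0], "angular": [0, 0, 0], "gripper": 1},
  {"translation": [-0.3, -1, 0], "angular": [0, 0, 0], "gripper": 1},
  {"translation": [-0.3, -1, 0], "angular": [0, 0, 0], "gripper": 1},
  {"translation": [-0.3, -1, 0], "angular": [0, 0, 0], "gripper": 1},
  {"translation": [-0.3, -1, 0], "angular": [0, 0, 0], "gripper": 1},
  {"translation": [-0.3, -1, 0], "angular": [0, 0, 0], "gripper": 1},
  {"translation": [-0.3, -1, 0], "angular": [0, 0, 0], "gripper": 1},
])

```text
t: 2.1
tool_pos: [0.3828, 0.0609, 0.2309]
tool_rot: [-0.001, -3.142, -0.0]
contact_force: [-0.6, 0.2, -0.5]
opening: 0.0855
grip_force: 0.0
```

```bash
cat > go.py <<'E'
import sys,numpy as np
from station import ctrl
from scipy.spatial.transform import Rotation as Ro
o=ctrl.get_obs();R=Ro.from_rotvec(o["tool_rot"])
A=R.as_matrix();psi=np.degrees(np.arctan2(A[1,1],A[0,1]))
print("t",o["t"],"pos",o["tool_pos"].round(4),"psi",psi.round(1),"tilt",A[:2,2].round(3),"open",round(o["opening"],4),"grip",round(o["grip_force"],1),"F",o["contact_force"].round(1))
if len(sys.argv)>1:  # x y z psi(mm,deg): first turn, then shift, in units
    x,y,z,p=map(float,sys.argv[1:]);B=Ro.from_matrix(np.array([[-np.sin(np.radians(p)),np.cos(np.radians(p)),0],[np.cos(np.radians(p)),np.sin(np.radians(p)),0],[0,0,-1]]).T.T).as_matrix()
    q=np.radians(p);B=np.array([[-np.sin(q),np.cos(q),0],[np.cos(q),np.sin(q),0],[0,0,-1]])
    B=B.T
    print("turn",(np.degrees(Ro.from_matrix(A.T@B).as_rotvec())/8).round(2),"shift",(B.T@(np.array([x,y,z])-o["tool_pos"]*1000)/40).round(2))
E
cat > go.py <<'E'
import sys,numpy as np
from station import ctrl
from scipy.spatial.transform import Rotation as Ro
o=ctrl.get_obs();A=Ro.from_rotvec(o["tool_rot"]).as_matrix()
print("t",round(o["t"],2),"pos",(o["tool_pos"]*1000).round(1),"psi",np.degrees(np.arctan2(A[1,1],A[0,1])).round(1),"open",round(o["opening"],4),"grip",round(o["grip_force"],1),"F",o["contact_force"].round(1))
if len(sys.argv)>1:  # target x y z (mm), psi (deg): first turn, then shift, in move units
    x,y,z,p=map(float,sys.argv[1:]);q=np.radians(p)
    B=np.array([[-np.sin(q),np.cos(q),0],[np.cos(q),np.sin(q),0],[0,0,-1]]).T
    print("turn",(np.degrees(Ro.from_matrix(A.T@B).as_rotvec())/8).round(2),"shift",(B.T@(np.array([x,y,z])-o["tool_pos"]*1000)/40).round(2))
E
python3 go.py 478 -226 90 90
```

```text
t 2.1 pos [382.8  60.9 230.9] psi 90.0 open 0.0855 grip 0.0 F [-0.6  0.2 -0.5]
turn [ 0. -0. -0.] shift [-2.38 -7.17  3.52]
```

>>> drive_tool([
  {"translation": [-0.3, -0.9, 0.4], "angular": [0, 0, 0], "gripper": 1},
  {"translation": [-0.3, -0.9, 0.4], "angular": [0, 0, 0], "gripper": 1},
  {"translation": [-0.3, -0.9, 0.4], "angular": [0, 0, 0], "gripper": 1},
  {"translation": [-0.3, -0.9, 0.4], "angular": [0, 0, 0], "gripper": 1},
  {"translation": [-0.3, -0.9, 0.4], "angular": [0, 0, 0], "gripper": 1},
  {"translation": [-0.3, -0.9, 0.5], "angular": [0, 0, 0], "gripper": 1},
  {"translation": [-0.3, -0.9, 0.5], "angular": [0, 0, 0], "gripper": 1},
  {"translation": [-0.28, -0.87, 0.5], "angular": [0, 0, 0], "gripper": 1},
])

```text
t: 3.1
tool_pos: [0.4779, -0.2257, 0.0902]
tool_rot: [-0.001, -3.141, -0.001]
contact_force: [1.3, 0.1, 0.8]
opening: 0.0856
grip_force: 0.0
```

```bash
python3 go.py 478 -226 10 90
```

```text
t 3.1 pos [ 477.9 -225.7   90.2] psi 90.0 open 0.0856 grip 0.0 F [1.3 0.1 0.8]
turn [ 0.   -0.   -0.01] shift [-0.   -0.01  2.01]
```

>>> drive_tool([
  {"translation": [0, 0, 0.7], "angular": [0, 0, 0], "gripper": 1},
  {"translation": [0, 0, 0.7], "angular": [0, 0, 0], "gripper": 1},
  {"translation": [0, 0, 0.6], "angular": [0, 0, 0], "gripper": 1},
  {"translation": [0, 0, 0], "angular": [0, 0, 0], "gripper": 0.6},
  {"translation": [0, 0, 0], "angular": [0, 0, 0], "gripper": 0.6},
  {"translation": [0, 0, 0], "angular": [0, 0, 0], "gripper": 0.6},
  {"translation": [0, 0, 0], "angular": [0, 0, 0], "gripper": 0.6},
], force=40)

```text
t: 3.98
tool_pos: [0.4785, -0.225, 0.0122]
tool_rot: [0.0, 3.14, -0.002]
contact_force: [-0.2, 0.6, -1.6]
opening: 0.0608
grip_force: 43.1
```

```bash
python3 go.py 478 -226 90 90
```

```text
t 3.98 pos [ 478.5 -225.    12.2] psi 90.0 open 0.0608 grip 43.1 F [-0.2  0.6 -1.6]
turn [-0.01  0.01 -0.  ] shift [ 0.01 -0.03 -1.94]
```

>>> drive_tool([
  {"translation": [0, 0, -0.5], "angular": [0, 0, 0], "gripper": 0.5},
  {"translation": [0, 0, -0.7], "angular": [0, 0, 0], "gripper": 0.5},
  {"translation": [0, 0, -0.7], "angular": [0, 0, 0], "gripper": 0.5},
  {"translation": [-0.7, 0.5, 0], "angular": [0, 0, 0], "gripper": 0.5},
  {"translation": [-0.7, 0.5, 0], "angular": [0, 0, 0], "gripper": 0.5},
  {"translation": [-0.7, 0.5, 0], "angular": [0, 0, 0], "gripper": 0.5},
  {"translation": [-0.62, 0.46, 0], "angular": [0, 0, 0], "gripper": 0.5},
  {"translation": [0, 0, 0], "angular": [0, 0, 0], "gripper": 0.5},
])

```text
t: 4.97
tool_pos: [0.5881, -0.1452, 0.0878]
tool_rot: [-0.003, 3.141, -0.0]
contact_force: [-0.4, 0.5, -0.4]
opening: 0.0605
grip_force: 43.4
```

```bash
python3 go.py 587 -146.5 15 90; python3 - <<'E'
from station import ctrl
from h import *
i=ctrl.get_image("side");cv2.imwrite("pics/s1.png",cv2.resize(i["color"][130:290,230:430,::-1],None,fx=3,fy=3))
E
```

```text
t 4.97 pos [ 588.1 -145.2   87.8] psi 90.1 open 0.0605 grip 43.4 F [-0.4  0.5 -0.4]
turn [-0.    0.01  0.01] shift [ 0.03 -0.03  1.82]
```

View pics/s1.png

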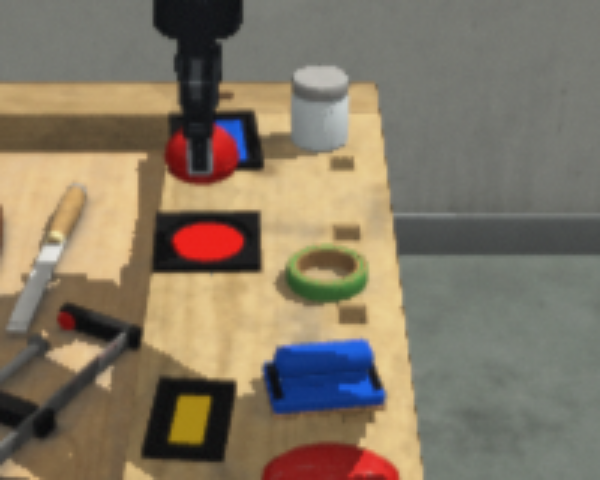

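The dome (crop pixel 200,155) is held level over its insert. Lowering it and releasing.

>>> drive_tool([
  {"translation": [0.03, -0.03, 0.6], "angular": [0, 0, 0], "gripper": 0.5},
  {"translation": [0, 0, 0.6], "angular": [0, 0, 0], "gripper": 0.5},
  {"translation": [0, 0, 0.4], "angular": [0, 0, 0], "gripper": 0.5},
  {"translation": [0, 0, 0.22], "angular": [0, 0, 0], "gripper": 0.5},
  {"translation": [0, 0, 0], "angular": [0, 0, 0], "gripper": 0.5},
])

```text
t: 5.65
tool_pos: [0.5858, -0.1479, 0.0149]
tool_rot: [0.001, 3.141, -0.001]
contact_force: [0.0, 0.4, -0.1]
opening: 0.0604
grip_force: 43.4
```

```bash
python3 go.py 587 -146.5 15 90
```

```text
t 5.65 pos [ 585.8 -147.9   14.9] psi 90.0 open 0.0604 grip 43.4 F [ 0.   0.4 -0.1]
turn [-0.    0.   -0.01] shift [-0.03  0.04 -0.  ]
```

>>> drive_tool([
  {"translation": [-0.02, 0.03, 0.04], "angular": [0, 0, 0], "gripper": 0.5},
  {"translation": [0, 0, 0], "angular": [0, 0, 0], "gripper": 1},
  {"translation": [0, 0, 0], "angular": [0, 0, 0], "gripper": 1},
  {"translation": [0, 0, 0], "angular": [0, 0, 0], "gripper": 1},
  {"translation": [0, 0, -0.6], "angular": [0, 0, 0], "gripper": 1},
  {"translation": [0, 0, -0.7], "angular": [0, 0, 0], "gripper": 1},
  {"translation": [0, 0, -0.7], "angular": [0, 0, 0], "gripper": 1},
])

```text
t: 6.52
tool_pos: [0.5862, -0.1461, 0.0935]
tool_rot: [-0.001, -3.141, -0.0]
contact_force: [-0.2, 0.4, 0.9]
opening: 0.0853
grip_force: 0.0
```

>>> drive_tool([
  {"translation": [0.3, 1, 0], "angular": [0, 0, 0], "gripper": 1},
  {"translation": [0.3, 1, 0], "angular": [0, 0, 0], "gripper": 1},
  {"translation": [0.3, 1, 0], "angular": [0, 0, 0], "gripper": 1},
  {"translation": [0.3, 1, 0], "angular": [0, 0, 0], "gripper": 1},
  {"translation": [0.3, 1, 0], "angular": [0, 0, 0], "gripper": 1},
  {"translation": [0.3, 1, 0], "angular": [0, 0, 0], "gripper": 1},
  {"translation": [0.3, 1, 0], "angular": [0, 0, 0], "gripper": 1},
  {"translation": [0.3, 1, 0], "angular": [0, 0, 0], "gripper": 1},
])

```text
t: 7.52
tool_pos: [0.49, 0.1751, 0.093]
tool_rot: [0.001, 3.141, 0.0]
contact_force: [-0.1, 0.8, -0.3]
opening: 0.0854
grip_force: 0.0
```

```bash
python3 go.py 481 210.5 6 90; python3 - <<'E'
from station import ctrl
from h import *
i=ctrl.get_image("top");cv2.imwrite("pics/t1.png",cv2.resize(i["color"][180:280,160:480,::-1],None,fx=2.5,fy=2.5))
np.set_printoptions(precision=1,suppress=True)
for c,ce,m in blobs(i,(160,180,480,280)): print(c,ce,m.sum(),rect(i,m,.012))
E
```

```text
t 7.53 pos [490.  175.1  93. ] psi 90.0 open 0.0854 grip 0.0 F [-0.1  0.8 -0.3]
turn [ 0.  0. -0.] shift [0.22 0.89 2.18]
red [381.3 212.4] 412 [ 588.  -147.4   69.4   66.2  -45.8]
red [210.2 213.9] 568 [586.  368.6 100.9  60.9  89.6]
red [167.6 248.2] 237 [482.8 498.6  66.   42.2  27.8]
red [262.7 258.8] 151 [447.9 210.3  56.9  32.8  89.7]
blue [447.6 212.5] 581 [ 586.5 -351.3   91.2   60.9  -84.4]
blue [304.9 247.8] 476 [483.9  86.3  86.1  59.3   9.1]
```

View pics/t1.png

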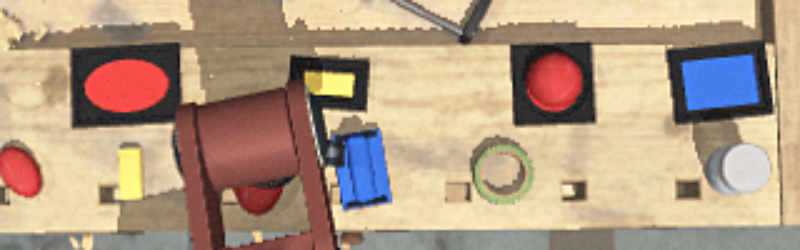

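The dome sits centred in its insert (crop 555,82; centre 0.588,-0.147). The oval is next.

>>> drive_tool([
  {"translation": [0.22, 0.89, 0], "angular": [0, 0, 0], "gripper": 1},
  {"translation": [0, 0, 0.6], "angular": [0, 0, 0], "gripper": 1},
  {"translation": [0, 0, 0.8], "angular": [0, 0, 0], "gripper": 1},
  {"translation": [0, 0, 0.78], "angular": [0, 0, 0], "gripper": 1},
  {"translation": [0, 0, 0], "angular": [0, 0, 0], "gripper": 0.5},
  {"translation": [0, 0, 0], "angular": [0, 0, 0], "gripper": 0.5},
  {"translation": [0, 0, 0], "angular": [0, 0, 0], "gripper": 0.5},
  {"translation": [0, 0, 0], "angular": [0, 0, 0], "gripper": 0.5},
])

```text
t: 8.57
tool_pos: [0.4825, 0.2096, 0.0068]
tool_rot: [0.001, 3.14, 0.001]
contact_force: [0.7, 0.8, -1.9]
opening: 0.0588
grip_force: 41.2
```

```bash
python3 go.py 588.5 371 9 3
```

```text
t 8.57 pos [482.5 209.6   6.8] psi 90.0 open 0.0588 grip 41.2 F [ 0.7  0.8 -1.9]
turn [1.000e-02 1.000e-02 1.087e+01] shift [ 3.89  2.86 -0.05]
```

>>> drive_tool([
  {"translation": [0, 0, -0.5], "angular": [0, 0, 0], "gripper": 0.5},
  {"translation": [0, 0, -0.8], "angular": [0, 0, 0.67], "gripper": 0.5},
  {"translation": [0, 0, -0.7], "angular": [0, 0, 0.9], "gripper": 0.5},
  {"translation": [0, 0, 0], "angular": [0, 0, 0.9], "gripper": 0.5},
  {"translation": [0, 0, 0], "angular": [0, 0, 0.9], "gripper": 0.5},
  {"translation": [0, 0, 0], "angular": [0, 0, 1], "gripper": 0.5},
  {"translation": [0, 0, 0], "angular": [0, 0, 1], "gripper": 0.5},
  {"translation": [0, 0, 0], "angular": [0, 0, 1], "gripper": 0.5},
])

```text
t: 9.57
tool_pos: [0.4818, 0.2094, 0.0861]
tool_rot: [1.358, 2.832, 0.001]
contact_force: [0.8, -0.1, -2.0]
opening: 0.0588
grip_force: 41.6
```

>>> drive_tool([
  {"translation": [0, 0, 0], "angular": [0, 0, 1], "gripper": 0.5},
  {"translation": [0, 0, 0], "angular": [0, 0, 1], "gripper": 0.5},
  {"translation": [0, 0, 0], "angular": [0, 0, 1], "gripper": 0.5},
  {"translation": [0, 0, 0], "angular": [0, 0, 1], "gripper": 0.5},
  {"translation": [0, 0, 0], "angular": [0, 0, 0.5], "gripper": 0.5},
  {"translation": [0.9, 0.7, 0], "angular": [0, 0, 0], "gripper": 0.5},
  {"translation": [0.9, 0.7, 0], "angular": [0, 0, 0], "gripper": 0.5},
  {"translation": [0.9, 0.7, 0], "angular": [0, 0, 0], "gripper": 0.5},
])

```text
t: 10.58
tool_pos: [0.5609, 0.3228, 0.0862]
tool_rot: [2.162, 2.279, 0.001]
contact_force: [0.1, -0.1, -0.6]
opening: 0.0589
grip_force: 41.7
```

```bash
python3 go.py 588.5 371 10 3; python3 - <<'E'
from station import ctrl
from h import *
i=ctrl.get_image("side");cv2.imwrite("pics/s2.png",cv2.resize(i["color"][220:440,230:430,::-1],None,fx=2.5,fy=2.5))
E
```

```text
t 10.57 pos [560.9 322.8  86.2] psi 3.0 open 0.0589 grip 41.7 F [ 0.1 -0.1 -0.6]
turn [ 0.01 -0.    0.  ] shift [1.17 0.75 1.91]
```

View pics/s2.png

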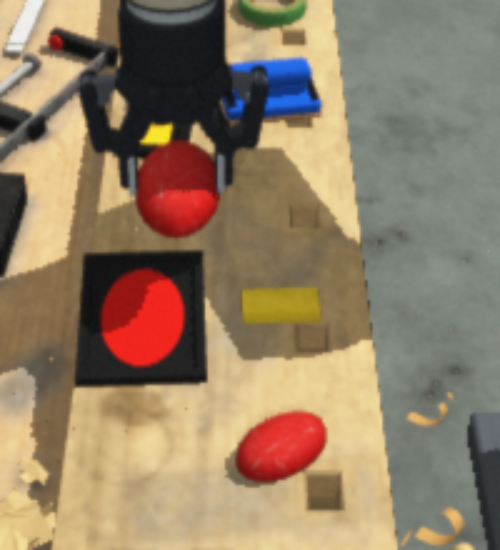

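The sander is held level and lengthwise along the insert (crop 178,188). Lowering it.

>>> drive_tool([
  {"translation": [0.6, 0.4, 0], "angular": [0, 0, 0], "gripper": 0.5},
  {"translation": [0.57, 0.35, 0], "angular": [0, 0, 0], "gripper": 0.5},
  {"translation": [0, 0, 0], "angular": [0, 0, 0], "gripper": 0.5},
  {"translation": [0, 0, 0.7], "angular": [0, 0, 0], "gripper": 0.5},
  {"translation": [0, 0, 0.6], "angular": [0, 0, 0], "gripper": 0.5},
  {"translation": [0, 0, 0.4], "angular": [0, 0, 0], "gripper": 0.5},
  {"translation": [0, 0, 0.2], "angular": [0, 0, 0], "gripper": 0.5},
  {"translation": [0, 0, 0], "angular": [0, 0, 0], "gripper": 0.5},
])

```text
t: 11.62
tool_pos: [0.5878, 0.37, 0.01]
tool_rot: [2.162, 2.279, 0.001]
contact_force: [-0.1, -0.1, -1.2]
opening: 0.0586
grip_force: 41.7
```

```bash
python3 go.py 588.5 371 10 3
```

```text
t 11.62 pos [587.8 370.   10. ] psi 3.0 open 0.0586 grip 41.7 F [-0.1 -0.1 -1.2]
turn [ 0. -0.  0.] shift [0.02 0.02 0.  ]
```

>>> drive_tool([
  {"translation": [0.02, 0.02, 0.04], "angular": [0, 0, 0], "gripper": 0.5},
  {"translation": [0, 0, 0], "angular": [0, 0, 0], "gripper": 1},
  {"translation": [0, 0, 0], "angular": [0, 0, 0], "gripper": 1},
  {"translation": [0, 0, 0], "angular": [0, 0, 0], "gripper": 1},
  {"translation": [0, 0, -0.6], "angular": [0, 0, 0], "gripper": 1},
  {"translation": [0, 0, -0.7], "angular": [0, 0, 0], "gripper": 1},
  {"translation": [0, 0, -0.7], "angular": [0, 0, -1], "gripper": 1},
  {"translation": [0, 0, 0], "angular": [0, 0, -1], "gripper": 1},
])

```text
t: 12.62
tool_pos: [0.591, 0.3722, 0.0946]
tool_rot: [1.815, 2.559, 0.012]
contact_force: [-0.0, -0.8, -0.1]
opening: 0.0858
grip_force: 0.0
```

>>> drive_tool([
  {"translation": [0, 0, 0], "angular": [0, 0, -1], "gripper": 1},
  {"translation": [0, 0, 0], "angular": [0, 0, -1], "gripper": 1},
  {"translation": [0, 0, 0], "angular": [0, 0, -1], "gripper": 1},
  {"translation": [0, 0, 0], "angular": [0, 0, -1], "gripper": 1},
  {"translation": [0, 0, 0], "angular": [0, 0, -1], "gripper": 1},
  {"translation": [0, 0, 0], "angular": [0, 0, -1], "gripper": 1},
  {"translation": [0, 0, 0], "angular": [0, 0, -1], "gripper": 1},
  {"translation": [0, 0, 0], "angular": [0, 0, -1], "gripper": 1},
])

```text
t: 13.62
tool_pos: [0.5888, 0.3712, 0.0904]
tool_rot: [0.184, 3.134, 0.002]
contact_force: [0.3, 0.3, -0.0]
opening: 0.0854
grip_force: 0.0
```

```bash
python3 go.py 481.5 363 8 90.5; python3 - <<'E'
from station import ctrl
from h import *
i=ctrl.get_image("side");cv2.imwrite("pics/s3.png",cv2.resize(i["color"][220:440,230:430,::-1],None,fx=2.5,fy=2.5))
E
```

```text
t 13.62 pos [588.8 371.2  90.4] psi 83.3 open 0.0854 grip 0.0 F [ 0.3  0.3 -0. ]
turn [ 0.01  0.02 -0.9 ] shift [ 2.68 -0.18  2.06]
```

View pics/s3.png

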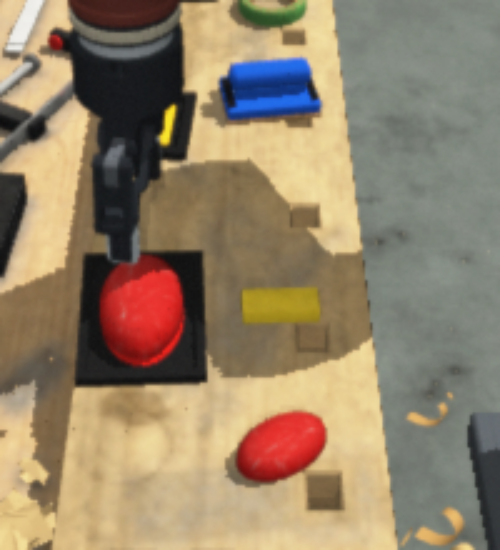

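The oval lies in its recess (crop 142,310). The yellow pad is next.

>>> drive_tool([
  {"translation": [0, 0, 0], "angular": [0, 0, -0.9], "gripper": 1},
  {"translation": [0.9, -0.06, 0], "angular": [0, 0, 0], "gripper": 1},
  {"translation": [0.9, -0.06, 0], "angular": [0, 0, 0], "gripper": 1},
  {"translation": [0.88, -0.06, 0], "angular": [0, 0, 0], "gripper": 0.8},
  {"translation": [0, 0, 0.6], "angular": [0, 0, 0], "gripper": 0.7},
  {"translation": [0, 0, 0.8], "angular": [0, 0, 0], "gripper": 0.7},
  {"translation": [0, 0, 0.4], "angular": [0, 0, 0], "gripper": 0.7},
  {"translation": [0, 0, 0], "angular": [0, 0, 0], "gripper": 0.7},
])

```text
t: 14.68
tool_pos: [0.4804, 0.3628, 0.0155]
tool_rot: [0.005, -3.14, 0.002]
contact_force: [0.1, -1.2, 0.6]
opening: 0.0598
grip_force: 0.0
```

```bash
python3 go.py 481.5 363 8 90.5
```

```text
t 14.68 pos [480.4 362.8  15.5] psi 90.2 open 0.0598 grip 0.0 F [ 0.1 -1.2  0.6]
turn [-0.01 -0.01 -0.04] shift [-0.03  0.    0.19]
```

>>> drive_tool([
  {"translation": [-0.02, 0, 0.18], "angular": [0, 0, -0.03], "gripper": 0.5},
  {"translation": [0, 0, 0], "angular": [0, 0, 0], "gripper": 0.1},
  {"translation": [0, 0, 0], "angular": [0, 0, 0], "gripper": 0.1},
  {"translation": [0, 0, 0], "angular": [0, 0, 0], "gripper": 0.1},
  {"translation": [0, 0, 0], "angular": [0, 0, 0], "gripper": 0.1},
  {"translation": [0, 0, 0], "angular": [0, 0, 0], "gripper": 0.1},
], force=30)

```text
t: 15.42
tool_pos: [0.4823, 0.3635, 0.0096]
tool_rot: [-0.012, 3.14, 0.001]
contact_force: [0.1, -1.1, 3.7]
opening: 0.0248
grip_force: 29.8
```

```bash
python3 go.py 589 126.5 11 -4.4
```

```text
t 15.43 pos [482.3 363.5   9.6] psi 90.5 open 0.0248 grip 29.8 F [ 0.1 -1.1  3.7]
turn [1.000e-02 0.000e+00 1.186e+01] shift [-5.7   3.11 -0.03]
```

>>> drive_tool([
  {"translation": [0, 0, -0.5], "angular": [0, 0, 0], "gripper": 0.1},
  {"translation": [0, 0, -0.8], "angular": [0, 0, 0.86], "gripper": 0.1},
  {"translation": [0, 0, -0.7], "angular": [0, 0, 1], "gripper": 0.1},
  {"translation": [0, 0, 0], "angular": [0, 0, 1], "gripper": 0.1},
  {"translation": [0, 0, 0], "angular": [0, 0, 1], "gripper": 0.1},
  {"translation": [0, 0, 0], "angular": [0, 0, 1], "gripper": 0.1},
  {"translation": [0, 0, 0], "angular": [0, 0, 1], "gripper": 0.1},
  {"translation": [0, 0, 0], "angular": [0, 0, 1], "gripper": 0.1},
])

```text
t: 16.42
tool_pos: [0.4817, 0.3632, 0.0898]
tool_rot: [1.443, 2.791, 0.001]
contact_force: [0.2, 0.6, -1.0]
opening: 0.0248
grip_force: 29.5
```

>>> drive_tool([
  {"translation": [0, 0, 0], "angular": [0, 0, 1], "gripper": 0.1},
  {"translation": [0, 0, 0], "angular": [0, 0, 1], "gripper": 0.1},
  {"translation": [0, 0, 0], "angular": [0, 0, 1], "gripper": 0.1},
  {"translation": [0, 0, 0], "angular": [0, 0, 1], "gripper": 0.1},
  {"translation": [0, 0, 0], "angular": [0, 0, 1], "gripper": 0.1},
  {"translation": [-0.9, 0.5, 0], "angular": [0, 0, 0], "gripper": 0.1},
  {"translation": [-0.9, 0.5, 0], "angular": [0, 0, 0], "gripper": 0.1},
  {"translation": [-0.9, 0.5, 0], "angular": [0, 0, 0], "gripper": 0.1},
])

```text
t: 17.42
tool_pos: [0.5336, 0.2499, 0.0899]
tool_rot: [2.305, 2.135, 0.001]
contact_force: [0.2, 0.0, -0.7]
opening: 0.0247
grip_force: 29.5
```

>>> drive_tool([
  {"translation": [-0.9, 0.5, 0], "angular": [0, 0, 0], "gripper": 0.1},
  {"translation": [-0.9, 0.5, 0], "angular": [0, 0, 0], "gripper": 0.1},
  {"translation": [-0.8, 0.4, 0], "angular": [0, 0, 0], "gripper": 0.1},
  {"translation": [-0.4, 0.2, 0], "angular": [0, 0, 0], "gripper": 0.1},
  {"translation": [0, 0, 0.5], "angular": [0, 0, 0], "gripper": 0.1},
  {"translation": [0, 0, 0], "angular": [0, 0, 0], "gripper": 0.1},
])

```text
t: 18.18
tool_pos: [0.5851, 0.1271, 0.0658]
tool_rot: [-2.302, -2.132, 0.007]
contact_force: [0.1, -0.1, -0.1]
opening: 0.0246
grip_force: 29.5
```

```bash
python3 go.py 589 126.5 12 -4.4; python3 - <<'E'
from station import ctrl
from h import *
i=ctrl.get_image("side");cv2.imwrite("pics/s4.png",cv2.resize(i["color"][180:340,230:430,::-1],None,fx=3,fy=3))
E
```

```text
t 18.18 pos [585.1 127.1  65.8] psi -4.4 open 0.0246 grip 29.5 F [ 0.1 -0.1 -0.1]
turn [-0.04  0.    0.  ] shift [-0.01  0.1   1.34]
```

View pics/s4.png

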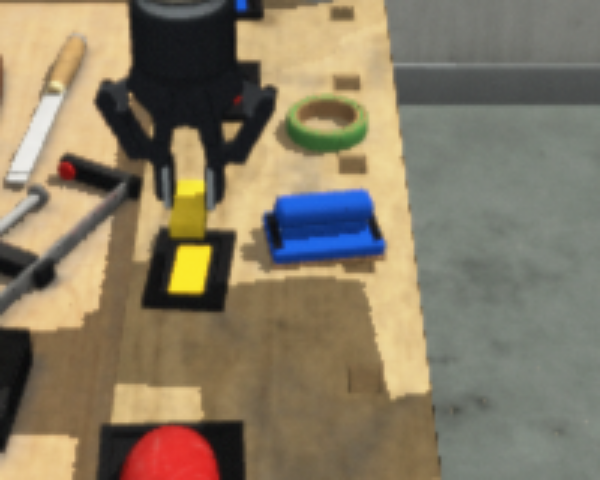

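The yellow pad (crop 190,210) is held over its insert, lengthwise. Lowering it.

>>> drive_tool([
  {"translation": [0, 0.08, 0.5], "angular": [0, 0, 0], "gripper": 0.1},
  {"translation": [0, 0, 0.5], "angular": [0, 0, 0], "gripper": 0.1},
  {"translation": [0, 0, 0.25], "angular": [0, 0, 0], "gripper": 0.1},
  {"translation": [0, 0, 0.09], "angular": [0, 0, 0], "gripper": 0.1},
  {"translation": [0, 0, 0], "angular": [0, 0, 0], "gripper": 0.1},
])

```text
t: 18.85
tool_pos: [0.591, 0.126, 0.0151]
tool_rot: [-2.306, -2.134, 0.0]
contact_force: [-1.2, -0.3, -0.5]
opening: 0.0252
grip_force: 29.5
```

```bash
python3 go.py 589 126.5 11 -4.4; python3 - <<'E'
from station import ctrl
from h import *
i=ctrl.get_image("side");cv2.imwrite("pics/s5.png",cv2.resize(i["color"][220:300,260:340,::-1],None,fx=5,fy=5))
E
```

```text
t 18.85 pos [591.  126.   15.1] psi -4.4 open 0.0252 grip 29.5 F [-1.2 -0.3 -0.5]
turn [-0.  0. -0.] shift [ 0.01 -0.05  0.1 ]
```

View pics/s5.png

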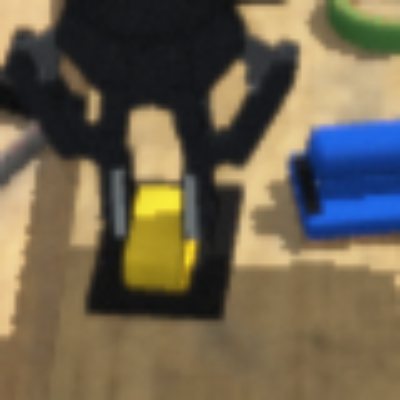

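The pad (crop 160,240) is inside the recess and still a few mm up. Lowering further.

>>> drive_tool([
  {"translation": [0, -0.04, 0.05], "angular": [0, 0, 0], "gripper": 0.1},
  {"translation": [0, 0, 0.03], "angular": [0, 0, 0], "gripper": 0.1},
  {"translation": [0, 0, 0], "angular": [0, 0, 0], "gripper": 0.1},
])

```text
t: 19.27
tool_pos: [0.5896, 0.1263, 0.0126]
tool_rot: [2.305, 2.134, 0.001]
contact_force: [-0.1, 0.3, 1.9]
opening: 0.0246
grip_force: 29.7
```

```bash
python3 go.py 589 126.5 11 -4.4
```

```text
t 19.27 pos [589.6 126.3  12.6] psi -4.4 open 0.0246 grip 29.7 F [-0.1  0.3  1.9]
turn [ 0. -0. -0.] shift [ 0.01 -0.02  0.04]
```

>>> drive_tool([
  {"translation": [0, 0, 0], "angular": [0, 0, 0], "gripper": 0.6},
  {"translation": [0, 0, 0], "angular": [0, 0, 0], "gripper": 0.6},
  {"translation": [0, 0, 0], "angular": [0, 0, 0], "gripper": 0.6},
  {"translation": [0, 0, -0.6], "angular": [0, 0, 0], "gripper": 0.6},
  {"translation": [0, 0, -0.9], "angular": [0, 0, -1], "gripper": 0.6},
  {"translation": [0, 0, -0.7], "angular": [0, 0, -1], "gripper": 0.6},
  {"translation": [0, 0, 0], "angular": [0, 0, -1], "gripper": 0.6},
  {"translation": [0, 0, 0], "angular": [0, 0, -1], "gripper": 0.6},
])

```text
t: 20.27
tool_pos: [0.5898, 0.1262, 0.1008]
tool_rot: [1.621, 2.69, 0.001]
contact_force: [0.1, -0.4, -0.4]
opening: 0.0514
grip_force: 0.0
```

>>> drive_tool([
  {"translation": [0, 0, 0], "angular": [0, 0, -1], "gripper": 0.6},
  {"translation": [0, 0, 0], "angular": [0, 0, -1], "gripper": 0.6},
  {"translation": [0, 0, 0], "angular": [0, 0, -1], "gripper": 0.6},
  {"translation": [0, 0, 0], "angular": [0, 0, -1], "gripper": 0.6},
  {"translation": [0, 0, 0], "angular": [0, 0, -1], "gripper": 0.6},
  {"translation": [0, 0, 0], "angular": [0, 0, -1], "gripper": 0.6},
  {"translation": [0, 0, 0], "angular": [0, 0, -1], "gripper": 0.6},
  {"translation": [0, 0, 0], "angular": [0, 0, -1], "gripper": 0.6},
])

```text
t: 21.28
tool_pos: [0.5894, 0.1262, 0.1]
tool_rot: [0.051, -3.141, 0.0]
contact_force: [-0.4, -0.1, 0.1]
opening: 0.0513
grip_force: 0.0
```

```bash
python3 go.py 485 86 19 98.5; python3 - <<'E'
from station import ctrl
from h import *
i=ctrl.get_image("side");cv2.imwrite("pics/s6.png",cv2.resize(i["color"][220:320,250:370,::-1],None,fx=5,fy=5))
np.set_printoptions(precision=1,suppress=True)
for c,ce,m in blobs(i,(250,200,380,320)):
    p=cloud(i,m)*1000;print(c,ce,m.sum(),rect(i,m,.014),np.percentile(p,[3,97],axis=0))
    t=p[p[:,2]>30]
    if c=="blue": print("bar",cv2.minAreaRect(np.float32(t[:,:2])))
E
```

```text
t 21.27 pos [589.4 126.2 100. ] psi 91.8 open 0.0513 grip 0.0 F [-0.4 -0.1  0.1]
turn [-0.   -0.   -0.83] shift [ 2.73 -0.61  2.02]
red [303.5 206.6] 239 [ 572.  -152.6  116.9   37.4  -89.2] [[ 556.6 -153.     0.7]
 [ 587.9 -109.4   45.5]]
yellow [292.2 267.7] 274 [590.9 136.5  77.4  32.4  86. ] [[577.  100.6   1. ]
 [606.8 161.   18.4]]
blue [337.7 255.3] 704 [486.6  85.   88.6  88.3   7.5] [[448.1  85.4   7.4]
 [522.  121.5  43.8]]
bar ((485.81976318359375, 91.26847839355469), (73.97379302978516, 25.829204559326172), 6.503709316253662)
```

View pics/s6.png

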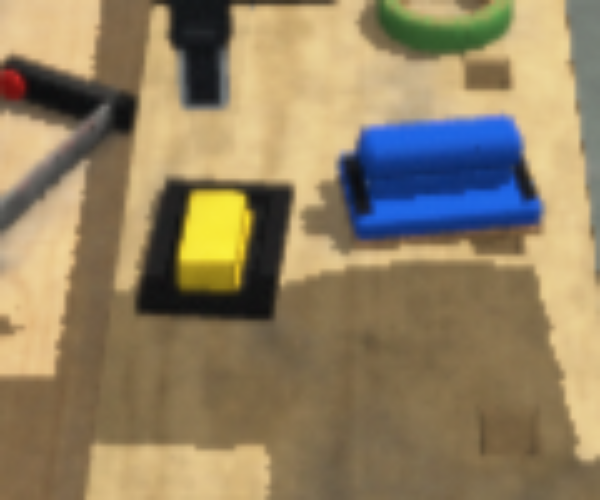

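The yellow pad lies flat along its recess (crop 215,240). The blue block is next.

>>> drive_tool([
  {"translation": [0, 0, 0], "angular": [0, 0, -0.8], "gripper": 0.7},
  {"translation": [0.9, -0.2, 0], "angular": [0, 0, 0], "gripper": 0.7},
  {"translation": [0.9, -0.2, 0], "angular": [0, 0, 0], "gripper": 0.7},
  {"translation": [0.92, -0.2, 0], "angular": [0, 0, 0], "gripper": 0.7},
  {"translation": [0, 0, 0], "angular": [0, 0, 0], "gripper": 0.7},
])

```text
t: 21.95
tool_pos: [0.4829, 0.0869, 0.0992]
tool_rot: [0.215, -3.133, -0.0]
contact_force: [0.2, 0.3, 0.5]
opening: 0.0598
grip_force: 0.0
```

```bash
python3 go.py 485 86.5 19 98.2
```

```text
t 21.95 pos [482.9  86.9  99.2] psi 97.8 open 0.0598 grip 0.0 F [0.2 0.3 0.5]
turn [ 0.   -0.01 -0.05] shift [-0.05 -0.02  2.  ]
```

>>> drive_tool([
  {"translation": [-0.04, -0.01, 0.8], "angular": [0, 0, -0.05], "gripper": 0.7},
  {"translation": [0, 0, 0.7], "angular": [0, 0, 0], "gripper": 0.7},
  {"translation": [0, 0, 0.45], "angular": [0, 0, 0], "gripper": 0.7},
  {"translation": [0, 0, 0], "angular": [0, 0, 0], "gripper": 0.7},
  {"translation": [0, 0, 0], "angular": [0, 0, 0], "gripper": 0.1},
  {"translation": [0, 0, 0], "angular": [0, 0, 0], "gripper": 0.1},
  {"translation": [0, 0, 0], "angular": [0, 0, 0], "gripper": 0.1},
  {"translation": [0, 0, 0], "angular": [0, 0, 0], "gripper": 0.1},
], force=50)

```text
t: 22.95
tool_pos: [0.4881, 0.0872, 0.0237]
tool_rot: [-0.229, 3.13, -0.0]
contact_force: [0.3, 0.1, 5.8]
opening: 0.025
grip_force: 50.6
```

```bash
python3 go.py 588 -352.5 22 5.4
```

```text
t 22.95 pos [488.1  87.2  23.7] psi 98.4 open 0.025 grip 50.6 F [0.3 0.1 5.8]
turn [ 0.02  0.02 11.62] shift [-11.18   1.45   0.04]
```

>>> drive_tool([
  {"translation": [0, 0, -0.5], "angular": [0, 0, 0], "gripper": 0.1},
  {"translation": [0, 0, -0.8], "angular": [0, 0, 0.62], "gripper": 0.1},
  {"translation": [0, 0, -0.8], "angular": [0, 0, 1], "gripper": 0.1},
  {"translation": [0, 0, -0.4], "angular": [0, 0, 1], "gripper": 0.1},
  {"translation": [0, 0, 0], "angular": [0, 0, 1], "gripper": 0.1},
  {"translation": [0, 0, 0], "angular": [0, 0, 1], "gripper": 0.1},
  {"translation": [0, 0, 0], "angular": [0, 0, 1], "gripper": 0.1},
  {"translation": [0, 0, 0], "angular": [0, 0, 1], "gripper": 0.1},
])

```text
t: 23.95
tool_pos: [0.4858, 0.0871, 0.1212]
tool_rot: [-1.198, -2.903, 0.001]
contact_force: [0.1, -0.3, -1.3]
opening: 0.0248
grip_force: 49.8
```

>>> drive_tool([
  {"translation": [0, 0, 0], "angular": [0, 0, 1], "gripper": 0.1},
  {"translation": [0, 0, 0], "angular": [0, 0, 1], "gripper": 0.1},
  {"translation": [0, 0, 0], "angular": [0, 0, 1], "gripper": 0.1},
  {"translation": [0, 0, 0], "angular": [0, 0, 1], "gripper": 0.1},
  {"translation": [0, 0, 0], "angular": [0, 0, 1], "gripper": 0.1},
  {"translation": [-0.9, 0.2, 0], "angular": [0, 0, 0], "gripper": 0.1},
  {"translation": [-0.9, 0.2, 0], "angular": [0, 0, 0], "gripper": 0.1},
  {"translation": [-0.9, 0.2, 0], "angular": [0, 0, 0], "gripper": 0.1},
])

```text
t: 24.95
tool_pos: [0.5201, -0.0189, 0.1212]
tool_rot: [-2.113, -2.323, 0.001]
contact_force: [0.7, -0.2, -1.4]
opening: 0.025
grip_force: 49.7
```

>>> drive_tool([
  {"translation": [-1, 0.2, 0], "angular": [0, 0, 0], "gripper": 0.1},
  {"translation": [-1, 0.2, 0], "angular": [0, 0, 0], "gripper": 0.1},
  {"translation": [-1, 0.2, 0], "angular": [0, 0, 0], "gripper": 0.1},
  {"translation": [-1, 0.2, 0], "angular": [0, 0, 0], "gripper": 0.1},
  {"translation": [-1, 0, 0], "angular": [0, 0, 0], "gripper": 0.1},
  {"translation": [-1, 0, 0], "angular": [0, 0, 0], "gripper": 0.1},
  {"translation": [-1, 0, 0], "angular": [0, 0, 0], "gripper": 0.1},
  {"translation": [-0.9, 0, 0], "angular": [0, 0, 0], "gripper": 0.1},
])

```text
t: 25.95
tool_pos: [0.5817, -0.3306, 0.1209]
tool_rot: [-2.113, -2.322, 0.0]
contact_force: [0.5, 0.7, -2.0]
opening: 0.025
grip_force: 49.7
```

```bash
python3 go.py 588 -352.5 27 5.4; python3 - <<'E'
from station import ctrl
from h import *
i=ctrl.get_image("side");cv2.imwrite("pics/s7.png",cv2.resize(i["color"][90:250,230:390,::-1],None,fx=3,fy=3))
E
```

```text
t 25.95 pos [ 581.7 -330.6  120.9] psi 5.4 open 0.025 grip 49.7 F [ 0.5  0.7 -2. ]
turn [-0.01 -0.01 -0.  ] shift [-0.56  0.1   2.35]
```

View pics/s7.png

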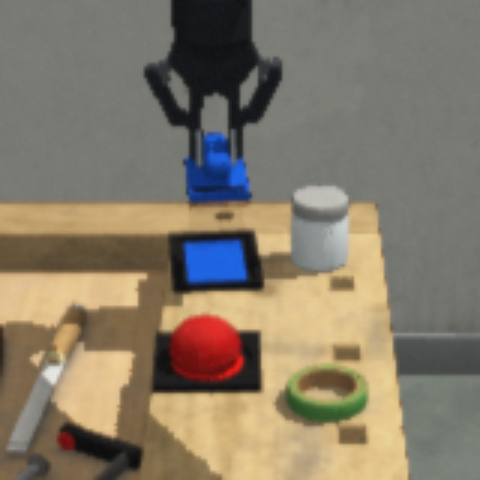

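The block is held level (crop 217,170). The jar (320,228) is clear. Lowering.

>>> drive_tool([
  {"translation": [-0.56, 0.1, 0], "angular": [0, 0, 0], "gripper": 0.1},
  {"translation": [0, 0, 0], "angular": [0, 0, 0], "gripper": 0.1},
  {"translation": [0, 0, 0.7], "angular": [0, 0, 0], "gripper": 0.1},
  {"translation": [0, 0, 0.7], "angular": [0, 0, 0], "gripper": 0.1},
  {"translation": [0, 0, 0.6], "angular": [0, 0, 0], "gripper": 0.1},
  {"translation": [0, 0, 0.2], "angular": [0, 0, 0], "gripper": 0.1},
  {"translation": [0, 0, 0.1], "angular": [0, 0, 0], "gripper": 0.1},
  {"translation": [0, 0, 0], "angular": [0, 0, 0], "gripper": 0.1},
])

```text
t: 27.0
tool_pos: [0.5891, -0.3519, 0.031]
tool_rot: [2.113, 2.323, 0.0]
contact_force: [-0.3, -0.2, -1.1]
opening: 0.025
grip_force: 49.7
```

```bash
python3 go.py 588 -352.5 25 5.4
```

```text
t 27.0 pos [ 589.1 -351.9   31. ] psi 5.4 open 0.025 grip 49.7 F [-0.3 -0.2 -1.1]
turn [0.01 0.01 0.  ] shift [-0.01 -0.03  0.15]
```

>>> drive_tool([
  {"translation": [0, -0.02, 0.08], "angular": [0, 0, 0], "gripper": 0.1},
  {"translation": [0, 0, 0.04], "angular": [0, 0, 0], "gripper": 0.1},
  {"translation": [0, 0, 0], "angular": [0, 0, 0], "gripper": 0.1},
])

```text
t: 27.38
tool_pos: [0.5883, -0.3521, 0.0267]
tool_rot: [2.113, 2.323, -0.0]
contact_force: [-0.7, 1.0, 3.9]
opening: 0.0249
grip_force: 50.5
```

```bash
python3 go.py 588 -352.5 25 5.4
```

```text
t 27.38 pos [ 588.3 -352.1   26.7] psi 5.4 open 0.0249 grip 50.5 F [-0.7  1.   3.9]
turn [0.01 0.01 0.  ] shift [-0.01 -0.01  0.04]
```

>>> drive_tool([
  {"translation": [0, 0, 0], "angular": [0, 0, 0], "gripper": 0.6},
  {"translation": [0, 0, 0], "angular": [0, 0, 0], "gripper": 0.6},
  {"translation": [0, 0, 0], "angular": [0, 0, 0], "gripper": 0.6},
  {"translation": [0, 0, -0.6], "angular": [0, 0, 0], "gripper": 0.6},
  {"translation": [0, 0, -1], "angular": [0, 0, 0], "gripper": 0.6},
  {"translation": [0, 0, -1], "angular": [0, 0, 0], "gripper": 0.6},
  {"translation": [0, 0, -1], "angular": [0, 0, 0], "gripper": 0.6},
  {"translation": [0, 0, -1], "angular": [0, 0, 0], "gripper": 0.6},
])

```text
t: 28.38
tool_pos: [0.5879, -0.3518, 0.213]
tool_rot: [2.112, 2.322, 0.0]
contact_force: [0.7, -0.5, 0.0]
opening: 0.0514
grip_force: 0.0
```

>>> drive_tool([
  {"translation": [0, -0.9, -0.5], "angular": [0, 0, 0], "gripper": 0.6},
  {"translation": [0, -0.9, 0], "angular": [0, 0, 0], "gripper": 0.6},
  {"translation": [0, -0.9, 0], "angular": [0, 0, 0], "gripper": 0.6},
  {"translation": [0, -0.9, 0], "angular": [0, 0, 0], "gripper": 0.6},
  {"translation": [0, -0.9, 0], "angular": [0, 0, 0], "gripper": 0.6},
  {"translation": [0, 0, 0], "angular": [0, 0, 0], "gripper": 0.6},
  {"translation": [0, 0, 0], "angular": [0, 0, 0], "gripper": 0.6},
])

```text
t: 29.25
tool_pos: [0.4091, -0.3689, 0.2308]
tool_rot: [2.112, 2.322, 0.0]
contact_force: [-0.2, 0.3, 0.5]
opening: 0.0513
grip_force: 0.0
```

```bash
python3 go.py; python3 - <<'E'
from station import ctrl
from h import *
np.set_printoptions(precision=1,suppress=True)
a=ctrl.get_image("top")["color"][170:290,150:480,::-1];i=ctrl.get_image("side");b=i["color"][150:400,240:400,::-1]
cv2.imwrite("pics/f1.png",cv2.resize(a,None,fx=2.4,fy=2.4));cv2.imwrite("pics/f2.png",cv2.resize(b,None,fx=2.4,fy=2.4))
for n in("top","side"):
    i=ctrl.get_image(n)
    for c,ce,m in blobs(i,(150,190,480,290) if n=="top" else (240,150,400,420)):
        p=cloud(i,m)*1000;print(n,c,ce,rect(i,m,.01),"zmax",np.percentile(p[:,2],97))
E
```

```text
t 29.25 pos [ 409.1 -368.9  230.8] psi 5.4 open 0.0513 grip 0.0 F [-0.2  0.3  0.5]
top red [381.3 212.4] [ 588.3 -147.7   69.5   66.3  -45.7] zmax 48.590556664185556
top red [209.5 213.5] [587.8 370.7 104.1  64.1  89.6] zmax 38.325299856685895
top red [167.6 248.3] [482.4 499.   58.2  46.4   1.1] zmax 25.199078423893052
top blue [447.7 211.9] [ 588.3 -351.    94.6   64.2  -84.1] zmax 50.933195019745014
side red [298.5 206.3] [ 589.4 -156.2  115.1   67.3  -83. ] zmax 44.96239043044271
side red [286.4 343.9] [589.3 373.2 118.4  64.  -85. ] zmax 34.128208023995995
side red [342.  398.3] [485.2 503.3  70.7  46.2  39.7] zmax 21.866696052551323
side yellow [292.  267.8] [591.2 131.4  77.6  32.   86.8] zmax 18.36572151596284
side blue [300.7 173.1] [ 590.2 -373.6  149.9   62.2  -86.9] zmax 47.09657038975362
```

View pics/f1.png

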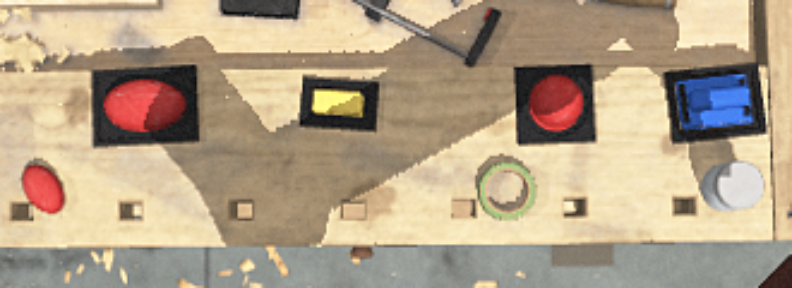

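View pics/f2.png

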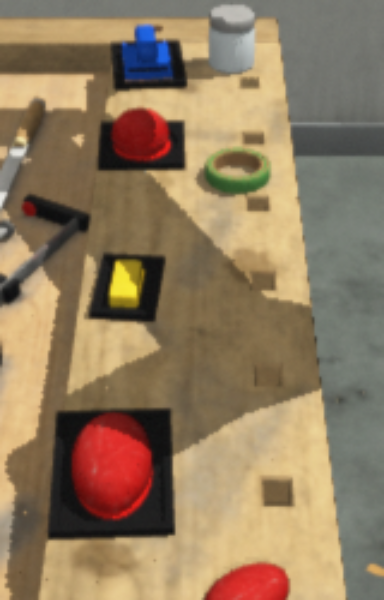

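Both views show all four in their recesses. In the top crop the oval is at (145,105), the pad at (338,102), the dome at (556,103) and the block at (716,103). Their top heights are about 3 mm above the object heights, as they should be. The tape and jar haven't moved.

```bash
python3 -c "
from station import ctrl
print(ctrl.finish_job())"
```

```text
the job is handed in; nothing more can be done
None
```

The job is handed in: the red dome, oval sander, yellow pad and blue block each lie flat in their own inserts, the tape and jar were not touched, and it took about 29 s of the 102 s allowed.

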